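# Sweep heat sinks into the catch bay and latch its gate

### The job

Use the held bench sweep, not the gripper itself, to push the three loose heat-sink blocks through the mouth of the catch bay, then stand the sweep back on the bench. Pull up the gate's spring lock plunger, slide the gate section along its tube to the next hole so that the bar closes the mouth, and let the pin go fully down into that hole. Finish while still gripping the plunger knob with the pin engaged; leave the other things on the bench alone.

Things in the scene. Friction and masses are not known exactly. Their poses are not given: they have to be found in the camera images.
- bay: fixed catch bay of bare aluminium with a guide tube beside it. Origin on the bench at the centre of its floor area; x points from the open mouth inward, y across the mouth, z up. Walls 34 mm high, 6 mm thick, no floor plate: inner faces at y = -50, y = +50 and x = +45 mm; mouth at x = -45 mm. Steel tube 24 x 24 mm along y at x = -30 mm, from y = -240 to -60 mm, top 40 mm high
- shut_hole (a point): centre of the shut hole in the tube's top face (40 mm above the bench), nearer the bay. The tube has two square pin holes 12 mm wide: the open hole, 105 mm farther along the bay's -y, where the pin sits at the start, and this one, the next
- gate (a joint): slide of the gate section, m along the bay's +y: 0 in the open hole, 0.105 in the shut hole; play 2 mm each way in a hole. It moves only while the plunger is pulled and can be dragged along by the knob; friction about 2 N
- gate_bar_tip (a point): free end of the gate's steel bar, 14 mm thick, 4 to 20 mm above the bench. The bar sits on the dark sleeve (42 x 40 mm, 50 mm high) that rides on the tube; it reaches 157 mm from the sleeve's centre along the bay's +y, just before the mouth's plane. Gate open: this end is 2 mm clear of the mouth's edge; shut: the bar spans the mouth
- plunger (a joint): travel of the lock plunger on the sleeve, m upward: 0 pin fully down in a hole, 0.010 pin rests on the tube's top face, 0.016 end of travel. A spring pushes it down with about 6 N (8.5 N at the end of travel). Above about 0.010 the gate is free
- plunger_knob (a point): centre of the plunger's upright black cylindrical knob, 28 mm diameter and 30 mm tall (15 mm above and below this point), on the sleeve; with the pin down it is 81 mm above the bench and rises with the plunger. A brass collar of 22 mm diameter ends 4 mm below the knob. Grip from above round the knob
- sweep: loose bench sweep, 0.16 kg, standing on its foot: upright grey blade 80 mm wide (y), 36 mm high, its pushing face at x = 0 looking to its own +x, with cheeks at both ends 4 mm thick (inner faces at y = -36 and +36 mm) reaching 10 mm forward; foot 64 mm wide reaching 50 mm behind; wooden handle. Origin on the underside at the middle of the pushing face, z up
- sweep_handle (a point): grip point on the sweep's handle, 85 mm above its underside, 15 mm behind the pushing face. The handle is 18 mm (sweep x) by 26 mm (sweep y) and ends 106 mm above the underside
- sink_1: one of three alike loose dark finned heat-sink blocks, 18 x 18 x 16 mm high, lying in front of the bay's mouth (75 to 150 mm before the bay's origin and within 20 mm of its centre line). Origin under its centre
- sink_2: one of three alike loose dark finned heat-sink blocks, 18 x 18 x 16 mm high, lying in front of the bay's mouth (75 to 150 mm before the bay's origin and within 20 mm of its centre line). Origin under its centre
- sink_3: one of three alike loose dark finned heat-sink blocks, 18 x 18 x 16 mm high, lying in front of the bay's mouth (75 to 150 mm before the bay's origin and within 20 mm of its centre line). Origin under its centre
- post (a point): fixed steel upright between the two benches, axis here at bench height: 42 mm (x) by 40 mm (y), 1.2 m tall above the bench, a thin dark panel behind it along +x. The arm starts to its left (+y), the work lies to its right: draw the arm in before swinging past. Also fixed: a shelf over both benches, underside 640 mm up, front edge 20 mm farther in x than this point: keep the elbow clear of it
- paste_jar: bystander: round jar 59 mm wide, 47 mm high, behind the guide tube. Origin under its centre
- tape_roll: bystander: small black tape roll 58 mm wide, 19 mm high, behind the guide tube. Origin under its centre
- flux_syringe: bystander: syringe 126 mm long, 17 mm high, lying to the right near the bench edge. Origin under its centre
- cutters: bystander: side cutters 124 x 48 mm, 10 mm high, on the left bench. Origin under its centre

How it is judged:
On the way, in this order (a step that is already met when the one before it is completed fails the run):
1. all three blocks are inside the bay, behind the gate's line (x of sink_1 in the frame of bay between -0.041 and 0.045 m and y of sink_1 in the frame of bay between -0.05 and 0.05 m and height (world z) of each of sink_1, sink_2, sink_3 below 0.02 m and x of sink_2 in the frame of bay between -0.041 and 0.045 m and y of sink_2 in the frame of bay between -0.05 and 0.05 m and x of sink_3 in the frame of bay between -0.041 and 0.045 m and y of sink_3 in the frame of bay between -0.05 and 0.05 m), for 0.2 s.
2. the sweep stands on the bench again and the plunger is pulled clear of the open hole (value of joint plunger above 0.0105 m and value of joint gate below 0.02 m and angle between sweep's own z axis and vertical below 0.1 rad and height (world z) of sweep below 0.006 m), for 0.05 s.
3. the gate is in the shut hole with the pin fully down, knob in the fingers (value of joint gate between 0.101 and 0.109 m and value of joint plunger below 0.002 m and contact force between the fingers and plunger above 3 N), for 0.2 s.
At the end, for the whole second after the job is handed in: All three blocks lie inside the bay, centres 4 mm or more behind the mouth; the gate is within 4 mm of the shut hole, the pin within 2 mm of fully down, the fingers press on the knob with over 3 N; the sweep stands still and upright on the bench (0.1 rad, 6 mm) (all of step 1 and all of step 3 and angle between sweep's own z axis and vertical below 0.1 rad and height (world z) of sweep below 0.006 m and linear speed of sweep below 0.02 m/s); the arm keeps its last pose, push and grip.
It fails at once if the fingers push a block (more than 0.5 N) (contact force between the fingers and sink_1 above 0.5 N or contact force between the fingers and sink_2 above 0.5 N or contact force between the fingers and sink_3 above 0.5 N).
It fails at once if a bystander (jar, tape roll, syringe, cutters) is moved more than 20 mm (distance of any of paste_jar, tape_roll, flux_syringe, cutters from where it was at the start of the episode above 0.02 m).
It also fails if it takes over 51 s, if anything falls off the work surface, if the arm or the gripper's body presses on something with over 40 N, if the wrist force passes 120 N, or if a joint passes its speed limit or range.

### The arm

A 6-joint arm with a two-finger parallel gripper is mounted at the origin on a cart in front of the work surface, level with it; the furniture and walls round the work are solid. World frame = base frame: x ahead of the robot, y to its left, z up, the work surface at z = 0. Lengths are in m, angles in rad, forces in N, time in s.
With the tool pointing down it reaches from about 0.375 to 0.975 m from the base axis. Payload 3.8 kg.
Tool frame: the origin (TCP) lies midway between the tips of the shut fingers; the grasp point (between the pads) lies 19 mm behind it; z points along the fingers, y is the line along which they close (so a half turn about z gives the same grasp; the last joint's range is limited). The gripper opens to 88 mm and grips with 3 to 60 N. Pads are 18 mm wide; open, the fingers measure 123 mm over their backs; the gripper's body (75 mm by 187 mm) begins 45 mm behind the grasp point.
Start: joints at [-1.202, 0.264, 1.604, -0, 1.274, -0.037], TCP at [0.266, -0.62, 0.239] pointing down, gripper open.
Joint ranges: [-2.63, 2.63], [-0.94, 2.18], [0.31, 2.57], [-1.31, 4.45], [0, 2.66], [-2.55, 2.55]. Speed limits (rad/s): [2.57, 2.57, 3.14, 3.14, 3.14, 3.14].

### API

Orientations are given as a unit quaternion [x, y, z, w].
In Python, from bench import bot gives the robot as it stands.
- The arm moves only by the tool jog_arm, never from a script. Its argument "targets" is a list of rows, each a list of 7 numbers: the shift along the tool's x, y, z in m, then the turn, a rotation vector about the tool's x, y, z in degrees, then the opening, from 0 (shut) to 1 (fully open). In form: [[tx, ty, tz, ax, ay, az, grip], ...]. A call has 1 to 12 rows; each row is the pose to reach, as a shift and turn from the pose commanded when the call began, along the tool's axes at that moment; what a row does not reach only later rows make up. A row lasts 1/8 s, in which the tool goes at most 62.5 mm and 10.7 degrees, less where a joint would pass 70% of its speed; a pose out of reach is approached as far as the arm can. A call with a gripper value outside its range is refused whole. The fingers move at their own pace and stop on an object; the grip force is fixed at half the most. Time passes only in rows, so rows that repeat a pose let the fingers close. It gives the time, the measured TCP pose, the force, the opening and the grip force at its end, in the units of the state.
- bot.state(): the state, without advancing time (a new reading comes with each control period).
- bot.capture(name): name is "scene" or "top" or "wrist"; returns (picture, depth): 420x560x3 uint8, red, green, blue; 420x560 float32, m along the optical axis (not along the pixel's ray), 0 where there is no reading.
- bot.camera_params(name): a dict with "camera_matrix" (3x3 intrinsics, pixels), "world_from_camera" (4x4, takes a point from camera to world coordinates). Camera axes: x right, y up, looking along -z (the intrinsics and any distortion apply to the point x, -y, -z); pixel columns grow to the right and rows downward; lengths in m; the calibration is good to about 2 mm. A picture is of the moment at which its call begins: read the wrist's pose just before it. camera_params takes no time and is no camera call; for the wrist camera it gives the pose at the moment of the call.
- bot.finish_job(): hands the job in; it is judged then, once.
The state is a dict: "clock": time; "q": joint angles; "qvel": joint speeds; "effort": joint torques, N m; "tool_pos": TCP position; "tool_rot": TCP orientation; "wrist_force": force on the tool from outside, world axes, zero at the start; "ft_torque": the same for the moment, N m; "width": opening from 0.0 (shut) to 1.0 (fully open); "finger_force": force on a finger pad.
Only numpy, scipy, OpenCV 4.12 (cv2) and the standard library are available. Lean on these libraries where they do the work, as an engineer would, in place of code of your own. Each camera call takes 0.05 s, during which the arm holds its last target. There are 200 camera calls.

## Working session

There is one attempt and no reset: what is moved stays moved. The work goes in short steps, Python scripts to look and compute and a tool call to move; the robot and the scene stay as the last step left them, time stands still between calls to the robot, and variables do not carry over. Pictures are saved under pics/ and viewed, at most 10 in all, crops included, and the job is handed in when it is done.

Besides the shell and the picture viewer there is one more tool, called after "Emit:" as name(argument=value, ...) on one line, values as JSON. jog_arm: Moves the arm, as the interface text tells. Its arguments: {"type":"object","properties":{"targets":{"type":"array"}},"required":["targets"]}

```bash
ls; mkdir -p pics
python3 - <<'E'
from bench import bot
import cv2,numpy as np
print(bot.state())
for n in("scene","top"):
    p,d=bot.capture(n); cv2.imwrite(f"pics/{n}0.png",p[:,:,::-1]); np.savez(f"pics/{n}0.npz",p=p,d=d,**bot.camera_params(n)); print(bot.camera_params(n))
E
```

```text
pics
{'clock': 0.0, 'q': array([-1.20191916e+00,  2.64709805e-01,  1.60532779e+00, -2.37304829e-06,
        1.27368479e+00, -3.68908448e-02]), 'qvel': array([-1.47015327e-03, -7.64818650e-05,  8.11518033e-05, -1.81909158e-03,
        1.49240250e-03, -6.70769438e-04]), 'effort': array([-2.03456642e-03, -5.02111244e+01, -3.56871521e+01,  7.28075858e-02,
        2.95163342e-02, -1.80124603e-04]), 'tool_pos': array([ 0.26619514, -0.61954884,  0.23744216]), 'tool_rot': array([ 9.79488914e-01,  2.01495244e-01, -1.77067978e-04, -1.05003903e-03]), 'wrist_force': array([-0.43423235,  0.53449815, -0.16701895]), 'ft_torque': array([ 0.02723201,  0.00485248, -0.00386971]), 'finger_force': 0.0, 'width': 0.9991736438199219}
{'camera_matrix': array([[404.14447556,   0.        , 282.63166832],
       [  0.        , 404.14447556, 210.81481591],
       [  0.        ,   0.        ,   1.        ]]), 'world_from_camera': array([[-0.90105765,  0.26522295, -0.34314996,  0.26756854],
       [-0.43329327, -0.58474408,  0.68580705,  0.52641866],
       [-0.01876314,  0.76663625,  0.64180745,  0.65411281],
       [ 0.        ,  0.        ,  0.        ,  1.        ]])}
{'camera_matrix': array([[490.69113324,   0.        , 285.3904123 ],
       [  0.        , 490.69113324, 206.55915278],
       [  0.        ,   0.        ,   1.        ]]), 'world_from_camera': array([[-0.02340258,  0.98972588, -0.14104965,  0.40753832],
       [-0.99963901, -0.02502893, -0.0097671 , -0.07994026],
       [-0.01319708,  0.14077016,  0.98995434,  1.19865707],
       [ 0.        ,  0.        ,  0.        ,  1.        ]])}
```

View pics/scene0.png

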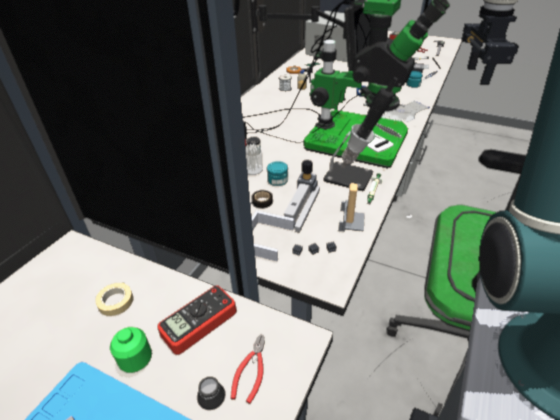

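View pics/top0.png

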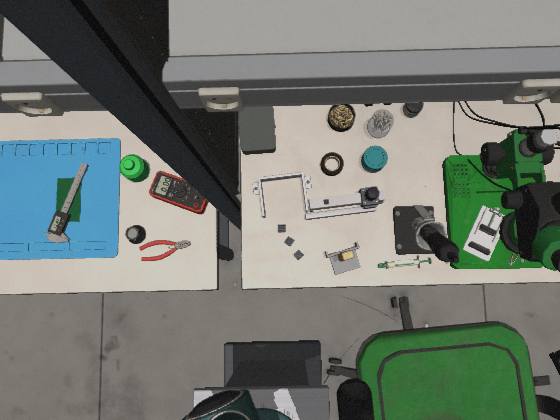

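The scene view shows the bay (285,215), blocks (298-332,248), sweep (352,210) and gate knob (307,170). In the top view the blocks are at (282,228), (289,241), (298,254), the sweep at (345,258), the bay at (283,195), the knob at (370,195) and the post at (225,240). The gripper is right of the work, beyond the microscope.

```bash
cat > h.py <<'E'
import numpy as np,cv2
def cloud(d,K,T):
    v,u=np.mgrid[:d.shape[0],:d.shape[1]]
    x=(u-K[0,2])/K[0,0]*d; y=(v-K[1,2])/K[1,1]*d
    P=np.stack([x,-y,-d],-1)@T[:3,:3].T+T[:3,3]
    P[d==0]=np.nan
    return P
def load(n):
    f=np.load(n); return f['p'],cloud(f['d'],f['camera_matrix'],f['world_from_camera'])
E
python3 - <<'E'
from h import *
p,P=load('pics/top0.npz')
# dump crop enlarged
c=p[150:280,235:475]; cv2.imwrite('pics/topcrop.png',cv2.resize(c[:,:,::-1],None,fx=3.3,fy=3.3,interpolation=cv2.INTER_CUBIC))
for u,v in[(260,270),(282,228),(289,241),(298,254),(345,255),(348,254),(370,193),(262,205),(307,190),(400,230),(437,240),(455,258),(222,240),(232,250),(395,262)]: print((u,v),P[v,u].round(4),p[v,u])
# scope region obstacles: points with y<-0.28, z>0.1
for n in('top','scene'):
    p,P=load(f'pics/{n}0.npz')
    Q=P.reshape(-1,3); 
    for y0 in np.arange(-.75,-.1,.05):
        m=(Q[:,1]>y0)&(Q[:,1]<y0+.05)&(Q[:,2]>.06)&(Q[:,2]<.9)&(Q[:,0]>.1)&(Q[:,0]<.6)
        if m.sum()>5:
            q=Q[m]; i=q[:,0].argmin(); print(n,round(y0,2),m.sum(),'minx',q[i].round(3),'zmax',q[:,2].max().round(3))
E
```

```text
(260, 270) [ 0.4245 -0.0031  0.0025] [205 200 189]
(282, 228) [ 0.5242 -0.0588  0.0125] [67 69 70]
(289, 241) [ 0.4922 -0.075   0.0132] [86 87 91]
(298, 254) [ 0.4608 -0.096   0.0049] [75 75 78]
(345, 255) [ 0.4516 -0.1988  0.1044] [206 191 136]
(348, 254) [ 0.4536 -0.2054  0.1053] [205 186 133]
(370, 193) [ 0.5913 -0.2625  0.0939] [64 64 63]
(262, 205) [ 0.5785 -0.0125  0.0355] [196 194 193]
(307, 190) [ 6.185e-01 -1.226e-01 -6.000e-04] [204 193 182]
(400, 230) [ 0.5127 -0.3451  0.0075] [52 49 50]
(437, 240) [ 0.4717 -0.3675  0.2282] [23 25 24]
(455, 258) [ 0.4338 -0.3793  0.2916] [44 44 44]
(222, 240) [ 0.5447  0.1718 -0.5877] [71 73 74]
(232, 250) [ 0.5149  0.1516 -0.7209] [57 58 55]
(395, 262) [ 0.4358 -0.3281  0.0107] [204 201 202]
top -0.65 9 minx [ 0.588 -0.602  0.206] zmax 0.209
top -0.6 809 minx [ 0.426 -0.568  0.15 ] zmax 0.332
top -0.55 3865 minx [ 0.228 -0.542  0.302] zmax 0.369
top -0.45 64 minx [ 0.483 -0.413  0.143] zmax 0.155
top -0.4 1347 minx [ 0.425 -0.378  0.292] zmax 0.701
top -0.35 38 minx [ 0.483 -0.348  0.142] zmax 0.699
top -0.3 121 minx [ 0.578 -0.27   0.088] zmax 0.101
top -0.25 63 minx [ 0.443 -0.203  0.101] zmax 0.109
top -0.2 44 minx [ 0.441 -0.198  0.086] zmax 0.109
scene -0.7 501 minx [ 0.275 -0.672  0.308] zmax 0.347
scene -0.65 400 minx [ 0.226 -0.608  0.392] zmax 0.424
scene -0.6 2801 minx [ 0.199 -0.551  0.327] zmax 0.427
scene -0.55 4404 minx [ 0.199 -0.549  0.332] zmax 0.423
scene -0.5 18 minx [ 0.537 -0.499  0.23 ] zmax 0.251
scene -0.4 1482 minx [ 0.425 -0.375  0.296] zmax 0.298
scene -0.35 31 minx [ 0.476 -0.35   0.14 ] zmax 0.152
scene -0.3 143 minx [ 0.579 -0.268  0.075] zmax 0.099
scene -0.25 29 minx [ 0.446 -0.212  0.103] zmax 0.11
scene -0.2 146 minx [ 0.442 -0.195  0.093] zmax 0.109
```

View pics/topcrop.png

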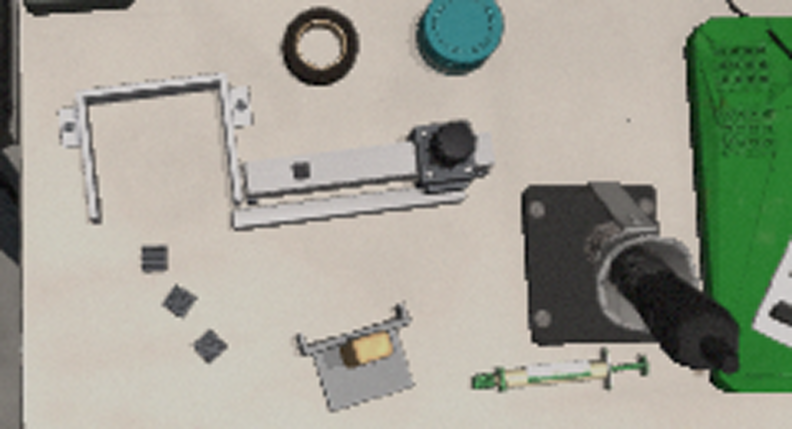

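The crop shows the bay walls, tube with shut hole (302,171), knob (453,143), blocks (154,258), (180,301), (211,347), and sweep with cheeks (300,342), (403,315) and handle (366,348). Bay yaw is about +6° and sweep yaw about +16°.

Run:
```python
from h import *
from scipy.optimize import least_squares
C=[load(f'pics/{n}0.npz') for n in('top','scene')]
Q=[P.reshape(-1,3) for _,P in C]; A=np.vstack(Q)
def box(q,x0,x1,y0,y1,z0,z1):
    return q[(q[:,0]>x0)&(q[:,0]<x1)&(q[:,1]>y0)&(q[:,1]<y1)&(q[:,2]>z0)&(q[:,2]<z1)]
q=box(A,.3,.8,.0,.25,.1,.5)
for z in(.1,.2,.3,.4):
    m=q[(q[:,2]>z)&(q[:,2]<z+.1)]
    if len(m):print('post',z,len(m),m.min(0).round(3),m.max(0).round(3))
for k in(0,1):
  for nm,b in dict(knob=(.55,.64,-.3,-.22,.085,.1),handle=(.41,.49,-.25,-.16,.095,.115),tube=(.55,.65,-.22,-.09,.037,.045)).items():
    m=box(Q[k],*b); 
    if len(m): print(k,nm,len(m),m.mean(0).round(4),((m.min(0)+m.max(0))/2).round(4), np.ptp(m,axis=0).round(3))
# blocks by colour in top
p,P=C[0]
hsv=p.max(-1).astype(int)
mask=((hsv<110)&(P[:,:,0]>.43)&(P[:,:,0]<.55)&(P[:,:,1]<-.04)&(P[:,:,1]>-.13)&(P[:,:,2]<.03)).astype(np.uint8)
n,l,s,c=cv2.connectedComponentsWithStats(mask)
for i in range(1,n):
    if s[i,4]>8: m=P[l==i]; print('blk',s[i,4],c[i].round(1),m.mean(0).round(4))
# bay: fit wall tops z 30-37
m=box(Q[0],.5,.68,-.13,.02,.028,.0395)
def res(t):
    c,s=np.cos(t[2]),np.sin(t[2]); d=m[:,:2]-t[:2]; x=d@[c,s]; y=d@[-s,c]
    r=np.minimum(np.abs(x-.048),np.minimum(abs(y-.053),abs(y+.053)))
    return r
best=min((least_squares(res,[x,y,.11],loss='soft_l1',f_scale=.003) for x in(.59,.6,.61,.62) for y in(-.05,-.06,-.07)),key=lambda r:r.cost)
print('bay',best.x,len(m),np.median(res(best.x)))
# bay yaw from tube
t=box(Q[0],.55,.65,-.22,-.09,.037,.045)
v=cv2.fitLine(t[:,:2].astype(np.float32),cv2.DIST_HUBER,0,.01,.01).ravel();print('tube',v,np.degrees(np.arctan2(v[1],v[0])))
# sweep blade top z~.036
b=box(Q[0],.41,.5,-.27,-.13,.028,.045)
v=cv2.fitLine(b[:,:2].astype(np.float32),cv2.DIST_HUBER,0,.01,.01).ravel();print('blade',len(b),v,np.degrees(np.arctan2(v[1],v[0])),b.min(0),b.max(0))
```

```text
post 0.1 4354 [0.566 0.043 0.1  ] [0.8   0.095 0.2  ]
post 0.2 5635 [0.566 0.043 0.2  ] [0.8   0.094 0.3  ]
post 0.3 7253 [0.566 0.043 0.3  ] [0.8   0.095 0.4  ]
post 0.4 9945 [0.566 0.042 0.4  ] [0.8   0.095 0.5  ]
0 knob 121 [ 0.5923 -0.2681  0.094 ] [ 0.5933 -0.2684  0.0935] [0.03  0.025 0.012]
0 handle 92 [ 0.4521 -0.2043  0.104 ] [ 0.4527 -0.2047  0.1037] [0.02  0.025 0.01 ]
0 tube 289 [ 0.5834 -0.1733  0.0395] [ 0.5833 -0.1721  0.041 ] [0.032 0.094 0.008]
1 knob 96 [ 0.5923 -0.263   0.0938] [ 0.5949 -0.2654  0.092 ] [0.031 0.028 0.014]
1 handle 79 [ 0.4518 -0.1983  0.1043] [ 0.452  -0.2019  0.1025] [0.02  0.026 0.015]
1 tube 261 [ 0.5838 -0.1684  0.0409] [ 0.5842 -0.1659  0.0407] [0.033 0.106 0.007]
blk 50 [281.2 228. ] [ 0.5246 -0.0568  0.0098]
blk 51 [288.8 241. ] [ 0.4925 -0.0745  0.0093]
blk 51 [298.  254.6] [ 0.4591 -0.0958  0.0101]
bay [ 0.60225087 -0.06326668  0.10616307] 315 0.0016107061354860633
tube [ 0.1005447  -0.99493253  0.5833966  -0.17325439] -84.22946
blade 96 [ 0.2784238  -0.96045834  0.4626908  -0.19662175] -73.83384 [ 0.44307606 -0.24020289  0.02800567] [ 0.48473152 -0.15993754  0.04452043]
```

```bash
cat >> h.py <<'E'
from scipy.spatial.transform import Rotation as Rn
def rel(*targets):
    """rows for jog_arm from world TCP targets (x,y,z,yaw of tool x in deg), tool down"""
    from bench import bot
    s=bot.state(); R=Rn.from_quat(s['tool_rot']); p=s['tool_pos']
    print('t',round(s['clock'],2),p.round(4),'yaw',round(float(np.degrees(np.arctan2(*R.as_matrix()[[1,0],0]))),1),'w',round(s['width'],3))
    for t in targets:
        G=Rn.from_euler('z',t[3],degrees=True)*Rn.from_euler('x',180,degrees=True)
        d=R.inv().apply(np.array(t[:3])-p); r=(R.inv()*G).as_rotvec(degrees=True)
        print(t,'->',d.round(4).tolist(),r.round(1).tolist())
E
python3 -c "
from h import *
rel((.27,-.35,.239,60),(.34,-.2,.239,106),(.452,-.2015,.16,106))"
```

```text
t 0.1 [ 0.2662 -0.6196  0.2375] yaw 23.3 w 1.0
(0.27, -0.35, 0.239, 60) -> [0.1099, -0.2462, -0.001] [-0.1, -0.0, -36.7]
(0.34, -0.2, 0.239, 106) -> [0.2334, -0.3564, -0.0007] [-0.1, -0.1, -82.7]
(0.452, -0.2015, 0.16, 106) -> [0.3357, -0.3106, 0.0782] [-0.1, -0.1, -82.7]
```

Emit:
jog_arm(targets=[[0.11, -0.246, 0, 0, 0, -37, 1], [0.11, -0.246, 0, 0, 0, -37, 1], [0.11, -0.246, 0, 0, 0, -37, 1], [0.11, -0.246, 0, 0, 0, -37, 1], [0.11, -0.246, 0, 0, 0, -37, 1], [0.233, -0.356, 0, 0, 0, -83, 1], [0.233, -0.356, 0, 0, 0, -83, 1], [0.233, -0.356, 0, 0, 0, -83, 1], [0.233, -0.356, 0, 0, 0, -83, 1], [0.233, -0.356, 0, 0, 0, -83, 1]])

```text
clock: 1.35
tool_pos: [0.3407, -0.201, 0.2388]
tool_rot: [0.599, 0.801, -0.0, 0.0]
wrist_force: [0.6, -0.9, 0.2]
width: 1.001
finger_force: 0.0
```

```bash
cat >> h.py <<'E'
def wrist(name):
    from bench import bot
    c=bot.camera_params('wrist'); p,d=bot.capture('wrist')
    cv2.imwrite(f'pics/{name}.png',p[:,:,::-1]); np.savez(f'pics/{name}.npz',p=p,d=d,**c)
    return p,cloud(d,c['camera_matrix'],c['world_from_camera'])
def box(q,x0,x1,y0,y1,z0,z1):
    q=q.reshape(-1,3)
    return q[(q[:,0]>x0)&(q[:,0]<x1)&(q[:,1]>y0)&(q[:,1]<y1)&(q[:,2]>z0)&(q[:,2]<z1)]
def rect(q):
    (c,s,a)=cv2.minAreaRect((q[:,:2]*1000).astype(np.float32)); return np.round(c,1),np.round(s,1),round(a,1),len(q),np.median(q[:,2]).round(4)
E
python3 -c "
from h import *
p,P=wrist('w1')
print(rect(box(P,.41,.5,-.25,-.16,.1,.115)))
print(rect(box(P,.41,.52,-.27,-.13,.03,.042)))
rel((.452,-.2015,.15,106),(.452,-.2015,.066,106))"
```

```text
(array([ 452.8, -205.2]), array([17.3, 25.5]), 15.4, 432, np.float64(0.1054))
(array([ 457.2, -202.9]), array([28.6, 79.7]), 7.6, 275, np.float64(0.0355))
t 1.4 [ 0.3406 -0.2013  0.2388] yaw 106.5 w 1.001
(0.452, -0.2015, 0.15, 106) -> [-0.0317, 0.1068, 0.0888] [-0.0, 0.0, 0.5]
(0.452, -0.2015, 0.066, 106) -> [-0.0317, 0.1068, 0.1728] [-0.0, 0.0, 0.5]
```

View pics/w1.png

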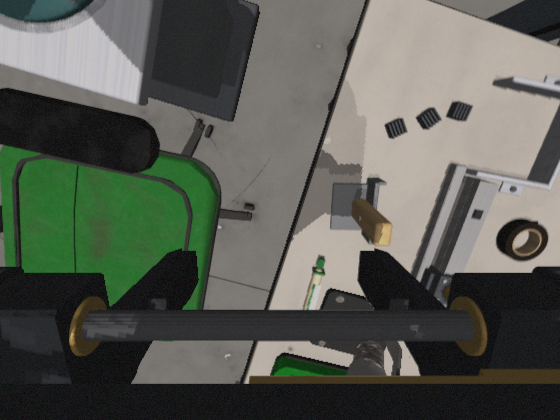

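The wrist view shows the sweep handle top at (380,230), the blocks at (396,128), (428,118), (460,110), and the gate tube below right.

Emit:
jog_arm(targets=[[-0.034, 0.1067, 0.08, 0, 0, 0.5, 1], [-0.034, 0.1067, 0.08, 0, 0, 0.5, 1], [-0.034, 0.1067, 0.12, 0, 0, 0.5, 1], [-0.034, 0.1067, 0.173, 0, 0, 0.5, 1], [-0.034, 0.1067, 0.173, 0, 0, 0.5, 1], [-0.034, 0.1067, 0.173, 0, 0, 0.5, 0], [-0.034, 0.1067, 0.173, 0, 0, 0.5, 0], [-0.034, 0.1067, 0.173, 0, 0, 0.5, 0], [-0.034, 0.1067, 0.173, 0, 0, 0.5, 0], [-0.034, 0.1067, 0.173, 0, 0, 0.5, 0]])

```text
clock: 2.65
tool_pos: [0.4521, -0.204, 0.0662]
tool_rot: [0.604, 0.797, 0.0, 0.0]
wrist_force: [0.8, -0.3, -0.6]
width: 0.455
finger_force: 0.0
```

Emit:
jog_arm(targets=[[0, 0, 0, 0, 0, 0, 0], [0, 0, 0, 0, 0, 0, 0], [0, 0, 0, 0, 0, 0, 0], [0, 0, 0, 0, 0, 0, 0], [0, 0, -0.02, 0, 0, 0, 0], [0, 0, -0.045, 0, 0, 0, 0]])

```text
clock: 3.4
tool_pos: [0.4509, -0.2034, 0.1101]
tool_rot: [0.604, 0.797, -0.0, -0.001]
wrist_force: [0.4, -0.8, -1.7]
width: 0.203
finger_force: 30.0
```

```bash
python3 -c "
from h import *
from bench import bot
print(bot.state()['finger_force'])
rel((.41,-.083,.111,96),(.41,-.083,.0675,96))"
```

```text
29.951399953861255
t 3.4 [ 0.4509 -0.2034  0.1101] yaw 105.8 w 0.203
(0.41, -0.083, 0.111, 96) -> [0.127, -0.0067, -0.0007] [-0.1, -0.1, 9.8]
(0.41, -0.083, 0.0675, 96) -> [0.1269, -0.0066, 0.0428] [-0.1, -0.1, 9.8]
```

Emit:
jog_arm(targets=[[0.06, -0.004, 0, 0, 0, 5, 0], [0.127, -0.0067, 0, 0, 0, 9.8, 0], [0.127, -0.0067, 0, 0, 0, 9.8, 0], [0.127, -0.0067, 0.02, 0, 0, 9.8, 0], [0.127, -0.0067, 0.02, 0, 0, 9.8, 0]])

```text
clock: 4.03
tool_pos: [0.4099, -0.0835, 0.0896]
tool_rot: [0.669, 0.743, -0.001, -0.001]
wrist_force: [-0.9, -0.2, -1.9]
width: 0.202
finger_force: 30.0
```

Run:
```python
from h import *
from bench import bot
p,P=wrist('w2')
for n in("scene",):
    s,d=bot.capture(n); cv2.imwrite(f"pics/{n}2.png",cv2.resize(s[130:340,200:480],None,fx=2.5,fy=2.5)[:,:,::-1])
    c=bot.camera_params(n); S=cloud(d,c['camera_matrix'],c['world_from_camera'])
# blade top in scene/wrist
for X in(P,S):
    b=box(X,.38,.46,-.15,-.02,.05,.066); 
    if len(b)>5: print(rect(b),b.min(0),b.max(0))
canvas=np.vstack([cv2.resize(p,(560,420)) ]); 
rel((.41,-.083,.0675,96),(.5,-.0736,.0675,96),(.558,-.0675,.0675,96))
```

```text
(array([415.6, -63.4]), array([44.8, 25.5]), 81.2, 998, np.float64(0.0597)) [ 0.40057413 -0.08694593  0.05001593] [ 0.43108565 -0.04297352  0.06599162]
(array([415.5, -71.8]), array([63.8, 28.3]), 86.2, 138, np.float64(0.06)) [ 0.40095173 -0.10453923  0.05013145] [ 0.43131261 -0.04040696  0.06572498]
t 4.12 [ 0.4112 -0.084   0.0908] yaw 95.9 w 0.202
(0.41, -0.083, 0.0675, 96) -> [0.0011, -0.0011, 0.0233] [-0.0, -0.0, -0.1]
(0.5, -0.0736, 0.0675, 96) -> [0.0012, 0.0894, 0.0232] [-0.0, -0.0, -0.1]
(0.558, -0.0675, 0.0675, 96) -> [0.0012, 0.1477, 0.0232] [-0.0, -0.0, -0.1]
```

View pics/w2.png

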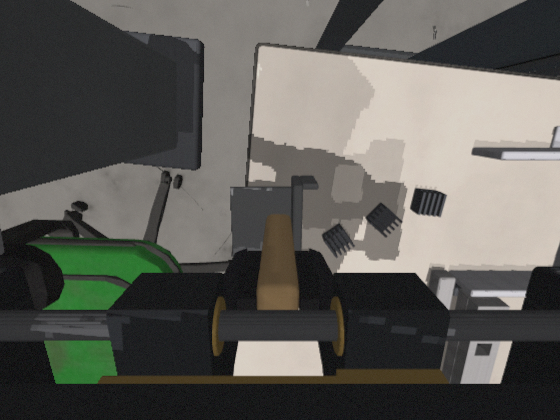

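View pics/scene2.png

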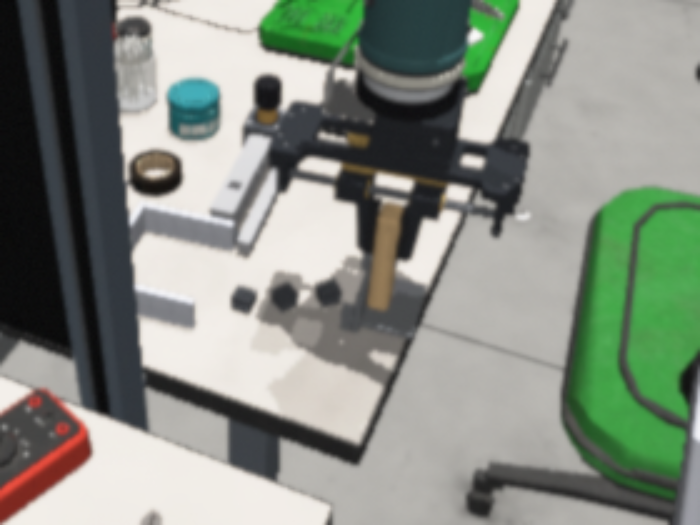

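The wrist view shows the blade's left cheek at (305,182) behind all three blocks (338,240), (383,218), (428,202). The scene crop agrees, with the sweep hanging upright, so I lower and push.

Emit:
jog_arm(targets=[[0, 0, 0.0232, 0, 0, 0, 0], [0, 0, 0.0232, 0, 0, 0, 0], [0, 0.015, 0.0232, 0, 0, 0, 0], [0, 0.03, 0.0232, 0, 0, 0, 0], [0, 0.045, 0.0232, 0, 0, 0, 0], [0, 0.06, 0.0232, 0, 0, 0, 0], [0, 0.075, 0.0232, 0, 0, 0, 0], [0, 0.09, 0.0232, 0, 0, 0, 0], [0, 0.1, 0.0232, 0, 0, 0, 0]])

```text
clock: 5.25
tool_pos: [0.5116, -0.073, 0.0675]
tool_rot: [0.669, 0.743, 0.0, 0.0]
wrist_force: [-0.9, -0.6, -0.3]
width: 0.203
finger_force: 30.0
```

Run:
```python
from h import *
from bench import bot
p,P=wrist('w3')
s,d=bot.capture('scene'); cv2.imwrite("pics/scene3.png",cv2.resize(s[150:300,220:400],None,fx=3,fy=3)[:,:,::-1])
cv2.imwrite("pics/c3.png",np.vstack([cv2.resize(s[180:280,230:370],(560,400))[:,:,::-1],cv2.resize(p[100:,:],(336,192))[:,:,::-1][:, :] if 0 else np.pad(cv2.resize(p,(266,200))[:,:,::-1],((0,0),(0,294),(0,0)))]))
print(bot.state()['wrist_force'])
rel((.558,-.0675,.0675,96))
```

```text
[ 0.31657036  0.74606229 -1.30489659]
t 5.35 [ 0.5119 -0.0731  0.0677] yaw 96.0 w 0.201
(0.558, -0.0675, 0.0675, 96) -> [0.0007, 0.0465, 0.0002] [0.1, 0.0, -0.0]
```

View pics/c3.png

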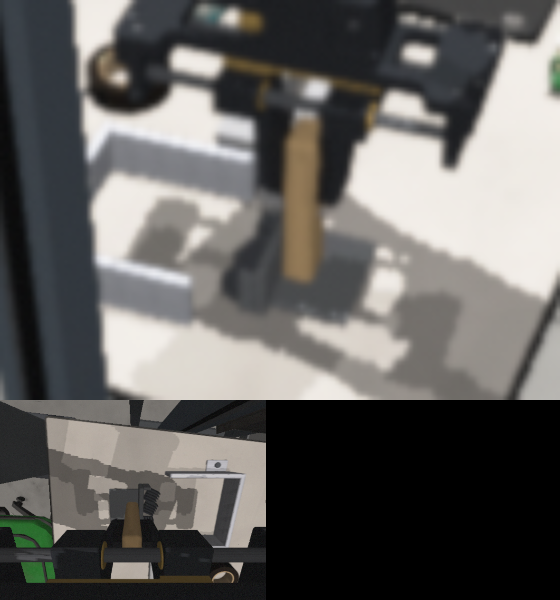

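The sweep is near the mouth with the blocks caught before the blade (wrist view, (150,497)). I check lateral clearance to the left wall.

Run:
```python
from h import *
p,P=load('pics/w3.npz')
o=np.array([.602,-.063]);c,s=.9945,.1045
q=P.reshape(-1,3); d=q[:,:2]-o; B=np.c_[d@[c,s],d@[-s,c],q[:,2]]
w=box(B,-.06,.06,.03,.08,.028,.042); print('left wall',len(w),np.percentile(w[:,1],[2,50,98]).round(4),w[:,0].min())
k=box(B,.03,.07,-.05,.045,.028,.042); print('back wall',len(k),np.percentile(k[:,0],[2,50,98]).round(4)) if len(k) else 0
k=box(B,-.12,-.066,0,.06,.025,.042); print('cheek',len(k),np.percentile(k[:,1],[98,100]),k[:,0].min(),k[:,0].max())
k=box(B,-.1,0,-.06,.06,.008,.02);print('blocks',len(k),k.min(0).round(3),k.max(0).round(3))
```

```text
left wall 2226 [0.0317 0.0521 0.0556] -0.043156493715079014
back wall 1985 [0.0461 0.0477 0.0525]
cheek 974 [0.03760118 0.03793499] -0.09939549990509433 -0.06601722945874569
blocks 1943 [-0.1   -0.019  0.008] [-0.     0.056  0.02 ]
```

Emit:
jog_arm(targets=[[0.001, 0.012, 0, 0, 0, 0, 0], [0.001, 0.024, 0, 0, 0, 0, 0], [0.001, 0.036, 0, 0, 0, 0, 0], [0.001, 0.05, 0, 0, 0, 0, 0], [0.001, 0.05, 0, 0, 0, 0, 0], [0.001, 0.05, 0, 0, 0, 0, 0], [0.001, 0.05, 0, 0, 0, 0, 0]])

```text
clock: 6.22
tool_pos: [0.5596, -0.0669, 0.0673]
tool_rot: [0.669, 0.743, -0.0, -0.0]
wrist_force: [1.1, -0.2, -1.0]
width: 0.201
finger_force: 30.0
```

Run:
```python
from h import *
p,P=wrist('w4')
o=np.array([.602,-.063]);c,s=.9945,.1045
q=P.reshape(-1,3); d=q[:,:2]-o; B=np.c_[d@[c,s],d@[-s,c],q[:,2]]
k=box(B,-.06,.06,0,.07,.025,.042)
k=box(B,-.1,.045,-.049,.049,.008,.02);print('blocks',len(k),k.min(0).round(3),k.max(0).round(3))
rel((.44,-.08,.0675,96),(.44,-.15,.2,96))
```

```text
blocks 2699 [-0.077 -0.027  0.008] [-0.005  0.039  0.02 ]
t 6.28 [ 0.5596 -0.0669  0.0674] yaw 95.9 w 0.205
(0.44, -0.08, 0.0675, 96) -> [-0.0006, -0.1204, -0.0001] [-0.0, -0.0, -0.1]
(0.44, -0.15, 0.2, 96) -> [-0.0702, -0.1277, -0.1326] [-0.0, -0.0, -0.1]
```

View pics/w4.png

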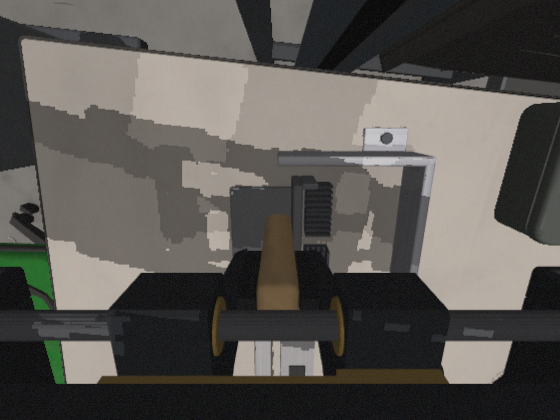

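The wrist view shows the blocks in a row before the blade (318,208), (315,250), inside the bay walls. I retract straight back, set the sweep down and release it.

Emit:
jog_arm(targets=[[0, -0.015, 0, 0, 0, 0, 0], [0, -0.04, 0, 0, 0, 0, 0], [0, -0.07, 0, 0, 0, 0, 0], [0, -0.1, 0, 0, 0, 0, 0], [0, -0.1, 0.0014, 0, 0, 0, 0], [0, -0.1, 0.0014, 0, 0, 0, 0], [0, -0.1, 0.0014, 0, 0, 0, 1], [0, -0.1, 0.0014, 0, 0, 0, 1], [0, -0.1, 0.0014, 0, 0, 0, 1], [0, -0.1, 0.0014, 0, 0, 0, 1], [0, -0.1, -0.05, 0, 0, 0, 1], [0, -0.1, -0.1, 0, 0, 0, 1]])

```text
clock: 7.78
tool_pos: [0.4599, -0.0771, 0.168]
tool_rot: [0.669, 0.743, -0.001, -0.001]
wrist_force: [0.4, 0.2, 0.1]
width: 0.859
finger_force: 0.0
```

Run:
```python
from h import *
p,P=wrist('w5')
o=np.array([.602,-.063]);c,s=.9945,.1045
q=P.reshape(-1,3); d=q[:,:2]-o; B=np.c_[d@[c,s],d@[-s,c],q[:,2]]
k=box(B,-.06,.045,-.045,.045,.008,.02);print('blocks',rect(k),k.min(0).round(3),k.max(0).round(3))
k=box(P,.4,.5,-.15,0,.1,.12);print('handle',rect(k))
for r,P0 in(('w5',P),('w1',load('pics/w1.npz')[1])):
    k=box(P0,.55,.64,-.31,-.22,.09,.1);print('knob',len(k) and rect(k), len(k) and k.mean(0))
rel((.49,-.25,.2,96),(.592,-.266,.16,96),(.592,-.266,.062,96))
```

```text
blocks (array([-14.1,  -0.2]), array([19.1, 67.8]), 0.6, 953, np.float64(0.0149)) [-0.024 -0.034  0.008] [-0.005  0.034  0.018]
handle (array([462.5, -78.6]), array([17.5, 25.1]), 5.4, 740, np.float64(0.1053))
knob 0 0
knob 0 0
t 7.83 [ 0.4647 -0.0781  0.1758] yaw 96.0 w 0.904
(0.49, -0.25, 0.2, 96) -> [-0.1737, 0.0075, -0.0235] [0.6, 0.2, -0.0]
(0.592, -0.266, 0.16, 96) -> [-0.2, 0.1069, 0.0175] [0.6, 0.2, -0.0]
(0.592, -0.266, 0.062, 96) -> [-0.1997, 0.106, 0.1155] [0.6, 0.2, -0.0]
```

Emit:
jog_arm(targets=[[-0.1, 0.01, -0.03, 0.6, 0.2, 0, 1], [-0.19, 0.06, -0.03, 0.6, 0.2, 0, 1], [-0.206, 0.106, -0.025, 0.6, 0.2, 0, 1], [-0.206, 0.106, -0.025, 0.6, 0.2, 0, 1], [-0.206, 0.106, -0.025, 0.6, 0.2, 0, 1], [-0.206, 0.106, -0.025, 0.6, 0.2, 0, 1]])

```text
clock: 8.57
tool_pos: [0.5867, -0.2707, 0.1915]
tool_rot: [0.67, 0.743, -0.003, -0.006]
wrist_force: [-0.8, 0.6, -0.5]
width: 1.005
finger_force: 0.0
```

Run:
```python
from h import *
from bench import bot
p,P=wrist('w6')
k=box(P,.55,.64,-.31,-.22,.088,.102);print('knob',len(k) and rect(k), len(k) and k.mean(0))
c=bot.camera_params('scene'); s,d=bot.capture('scene')
cv2.imwrite('pics/c6.png',np.vstack([p[:,:,::-1][:300], cv2.resize(s[130:280,220:500],(560,300))[:,:,::-1]]))
S=cloud(d,c['camera_matrix'],c['world_from_camera'])
k=box(S,.55,.64,-.31,-.22,.088,.102);print('knob',len(k) and rect(k))
o=np.array([.602,-.063]);c,s=.9945,.1045
q=P.reshape(-1,3); d=q[:,:2]-o; B=np.c_[d@[c,s],d@[-s,c],q[:,2]]
k=box(B,-.07,-.042,-.12,.0,.01,.025);print('bar',len(k),k.min(0),k.max(0))
k=box(B,-.06,.0,-.26,-.15,.045,.054);print('sleeve',rect(k)) if len(k) else 0
rel((.592,-.266,.062,96))
```

```text
knob (array([ 594.3, -269. ]), array([28.5, 28.6]), 16.8, 834, np.float64(0.0955)) [ 0.59417891 -0.26800888  0.09516172]
knob (array([ 593.5, -265.8]), array([25.6, 27.2]), 52.7, 83, np.float64(0.0958))
bar 1167 [-0.06153198 -0.11953659  0.01003498] [-0.04205739 -0.0479746   0.02313965]
sleeve (array([ -29. , -204.5]), array([40.1, 42. ]), 89.5, 843, np.float64(0.0493))
t 8.68 [ 0.5865 -0.2701  0.1923] yaw 96.0 w 1.001
(0.592, -0.266, 0.062, 96) -> [0.0029, 0.0074, 0.1303] [-0.6, -0.2, -0.0]
```

View pics/c6.png

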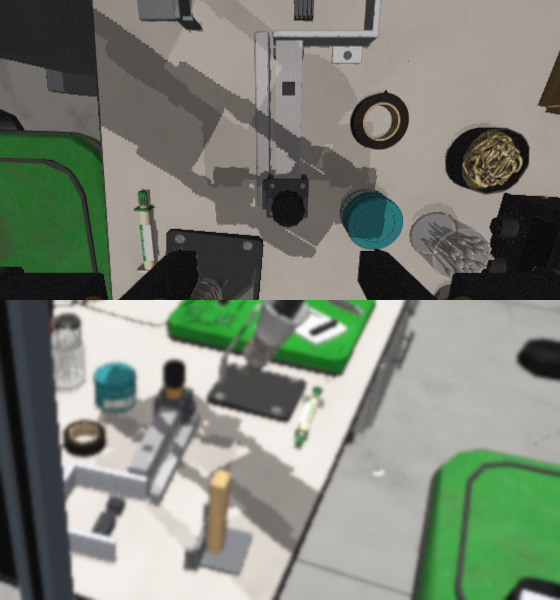

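The wrist view shows the knob at (289,208) on its sleeve, the shut hole at (288,88) and the bar tip level with the wall. The scene view shows the sweep standing (215,520) and the blocks in the bay (108,515).

Emit:
jog_arm(targets=[[0.0013, 0.0077, 0.04, -0.6, -0.2, 0, 1], [0.0013, 0.0077, 0.08, -0.6, -0.2, 0, 1], [0.0013, 0.0077, 0.115, -0.6, -0.2, 0, 1], [0.0013, 0.0077, 0.1293, -0.6, -0.2, 0, 1], [0.0013, 0.0077, 0.1293, -0.6, -0.2, 0, 1], [0.0013, 0.0077, 0.1293, -0.6, -0.2, 0, 0], [0.0013, 0.0077, 0.1293, -0.6, -0.2, 0, 0], [0.0013, 0.0077, 0.1293, -0.6, -0.2, 0, 0], [0.0013, 0.0077, 0.1293, -0.6, -0.2, 0, 0], [0.0013, 0.0077, 0.1293, -0.6, -0.2, 0, 0], [0.0013, 0.0077, 0.1293, -0.6, -0.2, 0, 0], [0.0013, 0.0077, 0.1293, -0.6, -0.2, 0, 0]])

```text
clock: 10.18
tool_pos: [0.5941, -0.2688, 0.0631]
tool_rot: [0.669, 0.743, 0.0, 0.0]
wrist_force: [2.4, 0.2, -2.3]
width: 0.305
finger_force: 30.0
```

Emit:
jog_arm(targets=[[0, 0, 0, 0, 0, 0, 0], [0, 0, 0, 0, 0, 0, 0], [0, 0, 0, 0, 0, 0, 0]])

```text
clock: 10.55
tool_pos: [0.594, -0.2687, 0.0631]
tool_rot: [0.669, 0.743, 0.0, 0.0]
wrist_force: [4.2, 0.6, -3.4]
width: 0.313
finger_force: 30.0
```

Emit:
jog_arm(targets=[[0, 0, -0.004, 0, 0, 0, 0], [0, 0, -0.008, 0, 0, 0, 0], [0, 0, -0.012, 0, 0, 0, 0], [0, 0, -0.0145, 0, 0, 0, 0], [0, 0, -0.0145, 0, 0, 0, 0], [0, 0, -0.0145, 0, 0, 0, 0]])

```text
clock: 11.3
tool_pos: [0.594, -0.2687, 0.0766]
tool_rot: [0.669, 0.743, 0.0, 0.0]
wrist_force: [6.7, -0.1, -7.7]
width: 0.31
finger_force: 30.0
```

Run:
```python
from h import *
p=load('pics/w6.npz')[1]
rel((.594-.105*.1045,-.2687+.105*.9945,.0775,96))
# yaw of tube from w6: tube top edge
o=np.array([.602,-.063]);c,s=.9945,.1045
q=p.reshape(-1,3); d=q[:,:2]-o; B=np.c_[d@[c,s],d@[-s,c],q[:,2]]
k=box(B,-.05,-.01,-.17,-.07,.036,.045);print(rect(k))
img=load('pics/w6.npz')[0]; print(p[84:93,284:294].reshape(-1,3).mean(0))
```

```text
t 11.3 [ 0.594  -0.2687  0.0766] yaw 95.9 w 0.31
(0.5830274999999999, -0.1642775, 0.0775, 96) -> [0.105, -0.0001, -0.0009] [0.0, 0.0, -0.1]
(array([ -28.2, -119.9]), array([99.5, 23.3]), 89.9, 2591, np.float64(0.0399))
[ 0.58460754 -0.16413135  0.02896546]
```

Emit:
jog_arm(targets=[[0.01, 0.001, 0, 0, 0, 0, 0], [0.025, 0.001, 0, 0, 0, 0, 0], [0.04, 0.001, 0, 0, 0, 0, 0], [0.055, 0.001, 0, 0, 0, 0, 0], [0.07, 0.001, 0, 0, 0, 0, 0], [0.085, 0.001, 0, 0, 0, 0, 0], [0.097, 0.001, 0, 0, 0, 0, 0], [0.105, 0.001, 0, 0, 0, 0, 0], [0.105, 0.001, 0, 0, 0, 0, 0], [0.105, 0.001, 0, 0, 0, 0, 0]])

```text
clock: 12.55
tool_pos: [0.5834, -0.1632, 0.0765]
tool_rot: [0.669, 0.743, 0.0, -0.001]
wrist_force: [6.3, 1.3, -8.7]
width: 0.305
finger_force: 30.0
```

Run:
```python
from h import *
p,P=wrist('w7')
o=np.array([.602,-.063]);c,s=.9945,.1045
q=P.reshape(-1,3); d=q[:,:2]-o; B=np.c_[d@[c,s],d@[-s,c],q[:,2]]
k=box(B,-.07,-.042,-.05,.1,.015,.025);print('bar',len(k),k.min(0),np.percentile(k,98,axis=0),k.max(0))
k=box(B,-.04,.045,-.045,.045,.008,.02);print('blocks',rect(k))
rel((.583,-.1643,.0765,96))
```

```text
bar 3657 [-0.06138762 -0.04998559  0.01503199] [-0.04711314  0.04425453  0.02121074] [-0.0467241   0.04695597  0.02237186]
blocks (array([-13.8,  -0.1]), array([67. , 18.2]), 89.9, 2062, np.float64(0.0153))
t 12.6 [ 0.5834 -0.1632  0.0765] yaw 95.9 w 0.306
(0.583, -0.1643, 0.0765, 96) -> [-0.001, -0.0005, -0.0] [-0.0, -0.1, -0.1]
```

Run:
```python
from h import *
from bench import bot
o=np.array([.602,-.063]);c,s=.9945,.1045
def B(P): q=P.reshape(-1,3); d=q[:,:2]-o; return np.c_[d@[c,s],d@[-s,c],q[:,2]]
cp=bot.camera_params('scene'); im,d=bot.capture('scene'); S=cloud(d,cp['camera_matrix'],cp['world_from_camera'])
cp=bot.camera_params('top'); im2,d2=bot.capture('top'); T=cloud(d2,cp['camera_matrix'],cp['world_from_camera'])
for n,X in(('w7',load('pics/w7.npz')[1]),('scene',S),('top',T),('w6',load('pics/w6.npz')[1]),('scene0',load('pics/scene0.npz')[1]),('top0',load('pics/top0.npz')[1])):
    b=box(B(X),-.062,-.048,-.2,.1,-.02,.06); print(n,end=' ')
    for y in np.arange(-.08,.08,.004):
        k=b[(b[:,1]>y)&(b[:,1]<y+.004),2]
        print(f'{y*1000:.0f}:{np.median(k)*1000:.0f}' if len(k) else f'{y*1000:.0f}:-',end=' ')
    print()
    k=box(B(X),-.06,.0,-.26,-.06,.045,.054); 
    if len(k)>20: print(' sleeve',rect(k),k.min(0).round(3),k.max(0).round(3))
```

```text
w7 -80:20 -76:20 -72:20 -68:20 -64:20 -60:20 -56:20 -52:20 -48:20 -44:20 -40:20 -36:20 -32:20 -28:20 -24:20 -20:20 -16:20 -12:20 -8:20 -4:20 0:20 4:20 8:20 12:20 16:20 20:20 24:20 28:20 32:20 36:20 40:20 44:20 48:- 52:- 56:- 60:- 64:- 68:- 72:- 76:- 
 sleeve (array([-28.5, -92.7]), array([42.1, 29.4]), 0.0, 2011, np.float64(0.0493)) [-0.05  -0.107  0.045] [-0.007 -0.078  0.054]
scene -80:25 -76:20 -72:21 -68:18 -64:21 -60:19 -56:21 -52:20 -48:21 -44:20 -40:20 -36:21 -32:20 -28:20 -24:19 -20:21 -16:21 -12:20 -8:17 -4:21 0:19 4:20 8:20 12:21 16:21 20:19 24:20 28:21 32:19 36:21 40:20 44:20 48:19 52:20 56:13 60:8 64:1 68:1 72:2 76:-0 
 sleeve (array([-29.5, -96.4]), array([42.5, 43.7]), 0.1, 164, np.float64(0.0501)) [-0.051 -0.118  0.045] [-0.008 -0.075  0.054]
top -80:- -76:21 -72:18 -68:17 -64:18 -60:17 -56:19 -52:19 -48:17 -44:21 -40:17 -36:- -32:- -28:- -24:- -20:- -16:- -12:- -8:- -4:- 0:18 4:20 8:18 12:18 16:19 20:19 24:18 28:18 32:20 36:19 40:18 44:18 48:17 52:18 56:17 60:-1 64:-0 68:-2 72:0 76:-2 
w6 -80:20 -76:20 -72:20 -68:20 -64:20 -60:20 -56:20 -52:20 -48:18 -44:0 -40:-0 -36:
[... 334 characters left out ...]
:21 -52:16 -48:11 -44:1 -40:1 -36:1 -32:1 -28:1 -24:0 -20:1 -16:1 -12:1 -8:0 -4:1 0:2 4:2 8:1 12:1 16:1 20:1 24:1 28:1 32:1 36:1 40:2 44:1 48:-0 52:1 56:2 60:1 64:1 68:1 72:1 76:1 
 sleeve (array([ -29.9, -201.5]), array([42.9, 42.7]), 2.5, 135, np.float64(0.0502)) [-0.051 -0.224  0.045] [-0.008 -0.18   0.054]
top0 -80:19 -76:18 -72:18 -68:19 -64:19 -60:18 -56:19 -52:19 -48:1 -44:-2 -40:-2 -36:-2 -32:-1 -28:-0 -24:-1 -20:-2 -16:-2 -12:-2 -8:0 -4:-0 0:-2 4:0 8:-0 12:-1 16:-2 20:-1 24:-1 28:-0 32:-2 36:-1 40:-1 44:-0 48:-0 52:-2 56:-1 60:-0 64:-3 68:-0 72:-0 76:-2 
 sleeve (array([ -31., -167.]), array([ 42.1, 113.8]), 0.5, 142, np.float64(0.0482)) [-0.052 -0.224  0.045] [-0.01  -0.11   0.054]
```

Emit:
jog_arm(targets=[[-0.0005, 0, 0.003, 0, 0, 0, 0], [-0.0005, 0, 0.006, 0, 0, 0, 0], [-0.0005, 0, 0.008, 0, 0, 0, 0], [-0.0005, 0, 0.008, 0, 0, 0, 0]])

```text
clock: 13.2
tool_pos: [0.5835, -0.1638, 0.0685]
tool_rot: [0.67, 0.743, 0.0, -0.001]
wrist_force: [6.0, 2.7, -7.6]
width: 0.305
finger_force: 30.0
```

Emit:
jog_arm(targets=[[0, 0, 0.002, 0, 0, 0, 0], [0, 0, 0.004, 0, 0, 0, 0], [0, 0, 0.006, 0, 0, 0, 0], [0, 0, 0.006, 0, 0, 0, 0], [0, 0, 0.006, 0, 0, 0, 0]])

```text
clock: 13.82
tool_pos: [0.5835, -0.1642, 0.0632]
tool_rot: [0.669, 0.743, 0.0, -0.0]
wrist_force: [4.8, 2.8, -5.2]
width: 0.307
finger_force: 30.0
```

Emit:
jog_arm(targets=[[0, 0, 0.001, 0, 0, 0, 0], [0, 0, 0.002, 0, 0, 0, 0], [0, 0, 0.002, 0, 0, 0, 0], [0, 0, 0.002, 0, 0, 0, 0]])

```text
clock: 14.32
tool_pos: [0.5838, -0.1651, 0.063]
tool_rot: [0.669, 0.743, -0.0, 0.0]
wrist_force: [0.9, 1.7, 4.9]
width: 0.305
finger_force: 30.0
```

Run:
```python
from h import *
from bench import bot
o=np.array([.602,-.063]);c,s=.9945,.1045
def B(P): q=P.reshape(-1,3); d=q[:,:2]-o; return np.c_[d@[c,s],d@[-s,c],q[:,2]]
cp=bot.camera_params('scene'); im,d=bot.capture('scene'); S=cloud(d,cp['camera_matrix'],cp['world_from_camera'])
k=box(B(S),-.06,.0,-.26,-.06,.045,.054);print(' sleeve',rect(k))
p,P=wrist('w8')
for n,X in(('s',S),('w',P)):
    k=box(B(X),-.06,.01,-.14,-.06,.088,.115); print(n,len(k), np.percentile(k[:,2],[5,50,95]).round(4) if len(k) else 0)
    h=box(X,.42,.5,-.12,-.03,.095,.12); print('handle',len(h) and rect(h))
    k=box(B(X),-.04,.045,-.045,.045,.008,.02);print('blocks',len(k) and rect(k))
im=im[160:250,240:375]
cv2.imwrite('pics/fin.png',np.vstack([cv2.resize(im,(560,373),interpolation=cv2.INTER_CUBIC),cv2.resize(p[200:420,130:430],(307,225)).repeat(1,0) if 0 else np.pad(cv2.resize(p,(300,225)),((0,0),(0,260),(0,0)))])[:,:,::-1])
print(bot.state()['tool_pos'],bot.state()['wrist_force'])
```

```text
sleeve (array([-29., -97.]), array([43.4, 40.7]), 0.3, 139, np.float64(0.05))
s 254 [0.0893 0.0974 0.1117]
handle (array([461.4, -76.2]), array([17.5, 26.1]), 5.8, 101, np.float64(0.1054))
blocks (array([ -4.6, -14.6]), array([ 50.7, 101.7]), 34.2, 170, np.float64(0.0161))
w 5085 [0.0897 0.096  0.1105]
handle 0
blocks (array([-13.8,   0.1]), array([67.5, 18.1]), 89.9, 2454, np.float64(0.0153))
[ 0.58383751 -0.16509349  0.06303011] [0.0758115  3.01149171 6.12961978]
```

View pics/fin.png

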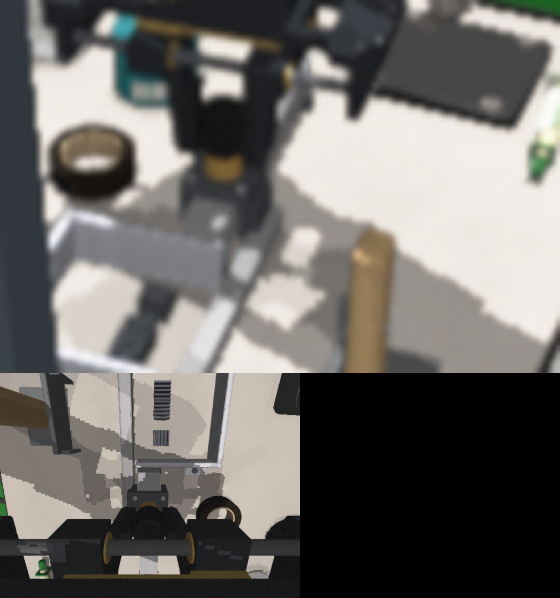

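The tool now meets a hard stop at the same height as at the first grip, and the force has reversed from -5 to +5 N. The knob top reads 96 mm, the sleeve has moved 105 mm, the bar spans the mouth, the blocks are in the bay and the sweep stands upright.

Emit:
jog_arm(targets=[[0, 0, 0, 0, 0, 0, 0], [0, 0, 0, 0, 0, 0, 0], [0, 0, 0, 0, 0, 0, 0]])

```text
clock: 14.8
tool_pos: [0.5838, -0.1651, 0.063]
tool_rot: [0.669, 0.743, -0.0, 0.0]
wrist_force: [-0.5, 1.8, 6.2]
width: 0.304
finger_force: 30.0
```

```bash
python3 -c "
from bench import bot
print(bot.finish_job())"
```

```text
the job is handed in; nothing more can be done
None
```

I handed the job in at about 15 s: the three blocks are in the bay, the sweep stands upright, the gate is shut with the pin seated, and the gripper still holds the knob; no verdict came back.

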